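Transfer microscope objectives to the tray in reverse order

TASK

Move the four microscope objectives from the row of coloured storage cups into the white divided tray, one to a compartment, in reverse order: the one that stands leftmost in the storage row ends rightmost in the tray, the second from the left ends second from the right, and so on. Never tip an objective over, and leave all four standing upright on the tray's floor, let go and at rest.

Things in the scene. Friction and masses are not known exactly. Their poses are not given: they have to be found in the camera images.
- obj_red: Loose objective with red band and red conical shoulder, otherwise steel, black lens on top; 150 g or so. Upright, 52 mm tall, 30 mm diameter for its lower 40 mm, then tapering to 20 mm at the top. Origin: centre of its underside, z up. At the start in the cup of its colour, within about 4 mm of the middle.
- obj_yellow: Loose objective with yellow band and yellow conical shoulder, otherwise steel, black lens on top; 150 g or so. Upright, 58 mm tall, 30 mm diameter for its lower 46 mm, then tapering to 20 mm at the top. Origin: centre of its underside, z up. At the start in the cup of its colour, within about 4 mm of the middle.
- obj_green: Loose objective with green band and green conical shoulder, otherwise steel, black lens on top; 150 g or so. Upright, 64 mm tall, 30 mm diameter for its lower 52 mm, then tapering to 20 mm at the top. Origin: centre of its underside, z up. At the start in the cup of its colour, within about 4 mm of the middle.
- obj_blue: Loose objective with blue band and blue conical shoulder, otherwise steel, black lens on top; 150 g or so. Upright, 70 mm tall, 30 mm diameter for its lower 58 mm, then tapering to 20 mm at the top. Origin: centre of its underside, z up. At the start in the cup of its colour, within about 4 mm of the middle.
- cup_red: Fixed red storage cup, a square open box 54 x 54 mm and 16 mm high: floor 6 mm thick, inside 46 x 46 mm, walls 4 mm thick rising 10 mm above the floor, which is lined black. It stands on the storage rack; the four cups change places from start to start. Origin: centre of its underside, z up, y along the row.
- cup_yellow: Fixed yellow storage cup, a square open box 54 x 54 mm and 16 mm high: floor 6 mm thick, inside 46 x 46 mm, walls 4 mm thick rising 10 mm above the floor, which is lined black. It stands on the storage rack; the four cups change places from start to start. Origin: centre of its underside, z up, y along the row.
- cup_green: Fixed green storage cup, a square open box 54 x 54 mm and 16 mm high: floor 6 mm thick, inside 46 x 46 mm, walls 4 mm thick rising 10 mm above the floor, which is lined black. It stands on the storage rack; the four cups change places from start to start. Origin: centre of its underside, z up, y along the row.
- cup_blue: Fixed blue storage cup, a square open box 54 x 54 mm and 16 mm high: floor 6 mm thick, inside 46 x 46 mm, walls 4 mm thick rising 10 mm above the floor, which is lined black. It stands on the storage rack; the four cups change places from start to start. Origin: centre of its underside, z up, y along the row.
- storage_rack: Fixed dark steel plinth 62 x 248 x 12 mm under the row of four coloured cups, one at each of y = +90, +30, -30, -90 mm in its frame. Origin: centre of its underside, on the table; y along the row, to the left as seen from the robot, x away from the robot (yaw within 0.2 rad). It may be the nearer or the farther rack.
- tray: Fixed white tray 60 x 248 mm, 28 mm high: a row of four empty compartments centred at x = 0, y = +90, +30, -30, -90 mm in its frame, each 48 (x) by 52 mm (y) inside, grey floor 18 mm above the tray's underside, walls 10 mm above that floor. Origin: centre of its underside, on the table; y along the row, to the left as seen from the robot, x away from it (yaw within 0.2 rad).
Not all that is in view belongs to the job. Leave any purple look-alike of the obj_green alone. Leave any purple look-alike of the obj_yellow alone.

How it is judged (in metres and radians):
At the end, for the whole second after the job is handed in: Each objective stands in the compartment that mirrors its own-coloured cup's place in the storage row (cup at +y: compartment at -y), within 12 mm across and 13 mm along the tray of its centre, underside within 6 mm of the floor's height, upright within 0.12 rad, released and at rest (((y of cup_red in the frame of storage_rack between 0.075 and 0.105 m and y of obj_red in the frame of tray between -0.103 and -0.077 m) or (y of cup_red in the frame of storage_rack between 0.015 and 0.045 m and y of obj_red in the frame of tray between -0.043 and -0.017 m) or (y of cup_red in the frame of storage_rack between -0.045 and -0.015 m and y of obj_red in the frame of tray between 0.017 and 0.043 m) or (y of cup_red in the frame of storage_rack between -0.105 and -0.075 m and y of obj_red in the frame of tray between 0.077 and 0.103 m)) and x of obj_red in the frame of tray between -0.012 and 0.012 m and z of obj_red in the frame of tray between 0.012 and 0.024 m and angle between each of obj_red, obj_yellow, obj_green, obj_blue's own z axis and vertical below 0.12 rad and linear speed of each of obj_red, obj_yellow, obj_green, obj_blue below 0.02 m/s and angular speed of each of obj_red, obj_yellow, obj_green, obj_blue below 0.2 rad/s and contact force between each of obj_red, obj_yellow, obj_green, obj_blue and the fingers below 0.05 N and ((y of cup_yellow in the frame of storage_rack between 0.075 and 0.105 m and y of obj_yellow in the frame of tray between -0.103 and -0.077 m) or (y of cup_yellow in the frame of storage_rack between 0.015 and 0.045 m and y of obj_yellow in the frame of tray between -0.043 and -0.017 m) or (y of cup_yellow in the frame of storage_rack between -0.045 and -0.015 m and y of obj_yellow in the frame of tray between 0.017 and 0.043 m) or (y of cup_yellow in the frame of storage_rack between -0.105 and -0.075 m and y of obj_yellow in the frame of tray between 0.077 and 0.103 m)) and x of obj_yellow in the frame of tray between -0.012 and 0.012 m and z of obj_yellow in the frame of tray between 0.012 and 0.024 m and ((y of cup_green in the frame of storage_rack between 0.075 and 0.105 m and y of obj_green in the frame of tray between -0.103 and -0.077 m) or (y of cup_green in the frame of storage_rack between 0.015 and 0.045 m and y of obj_green in the frame of tray between -0.043 and -0.017 m) or (y of cup_green in the frame of storage_rack between -0.045 and -0.015 m and y of obj_green in the frame of tray between 0.017 and 0.043 m) or (y of cup_green in the frame of storage_rack between -0.105 and -0.075 m and y of obj_green in the frame of tray between 0.077 and 0.103 m)) and x of obj_green in the frame of tray between -0.012 and 0.012 m and z of obj_green in the frame of tray between 0.012 and 0.024 m and ((y of cup_blue in the frame of storage_rack between 0.075 and 0.105 m and y of obj_blue in the frame of tray between -0.103 and -0.077 m) or (y of cup_blue in the frame of storage_rack between 0.015 and 0.045 m and y of obj_blue in the frame of tray between -0.043 and -0.017 m) or (y of cup_blue in the frame of storage_rack between -0.045 and -0.015 m and y of obj_blue in the frame of tray between 0.017 and 0.043 m) or (y of cup_blue in the frame of storage_rack between -0.105 and -0.075 m and y of obj_blue in the frame of tray between 0.077 and 0.103 m)) and x of obj_blue in the frame of tray between -0.012 and 0.012 m and z of obj_blue in the frame of tray between 0.012 and 0.024 m); the robot touches nothing.
It fails at once if the red objective is tipped by more than 0.8 rad (angle between obj_red's own z axis and vertical above 0.8 rad).
It fails at once if the yellow objective is tipped by more than 0.8 rad (angle between obj_yellow's own z axis and vertical above 0.8 rad).
It fails at once if the green objective is tipped by more than 0.8 rad (angle between obj_green's own z axis and vertical above 0.8 rad).
It fails at once if the blue objective is tipped by more than 0.8 rad (angle between obj_blue's own z axis and vertical above 0.8 rad).
It also fails if it takes over 99 s, if anything falls off the work surface, if the arm or the gripper's body presses on something with over 40 N, if the wrist force passes 120 N, or if a joint passes its speed limit or range.

ROBOT

A 6-joint arm with a two-finger parallel gripper is mounted at the origin on the work surface. World frame = base frame: x ahead of the robot, y to its left, z up, the work surface at z = 0. Lengths are in mm, angles in rad, forces in N, time in s.
With the tool pointing down it reaches from about 350 to 875 mm from the base axis. Payload 4.2 kg.
Tool frame: the origin (TCP) lies at the very end of the fingers, on their centre line; the grasp point (between the pads) lies 19 mm behind it; z points along the fingers, y is the line along which they close (so a half turn about z gives the same grasp; the last joint's range is limited). The gripper opens to 87 mm and grips with 3 to 60 N. Pads are 19 mm wide; open, the fingers measure 117 mm over their backs; the gripper's body (75 mm by 190 mm) begins 51 mm behind the grasp point.
Start: joints at [1.571, 0.385, 0.008, 0, -1.194, -0.259], TCP at [159.919, 604.173, 222.55] pointing down, gripper open.
Joint ranges: [-3.14, 3.14], [-1.21, 2.06], [-1.07, 1.41], [-3.16, 2.05], [-2.99, -0.16], [-3.1, 3.1]. Speed limits (rad/s): [2.79, 2.79, 3.14, 3.14, 3.14, 3.14].

INTERFACE

Orientations are given as a 3x3 rotation matrix whose columns are the frame's x, y, z axes.
In Python, from rig import robot gives the robot as it stands. The module is installed in compiled form; this text tells all that it offers. Calls block until the motion is done:
- robot.move_to(position, orientation): joint-space move of the TCP to a pose.
- robot.line_to(position, ori=None, vel=150): straight line of the TCP; ori=None keeps the orientation; vel is the mean speed in mm/s.
- robot.goto_joints(angles): joint-space move.
- robot.ungrasp() and robot.gripper_close(f_grip=None): open the fingers fully, or close them until they stop; f_grip is the grip in N (None keeps the last).
- robot.dwell(seconds).
- robot.solve_ik(position, orientation): joint angles nearest the present ones, or None.
- robot.get_image(name): name is "scene" or "top" or "wrist"; returns a dict with "frame" (384x512x3 uint8, red, green, blue), "range_z" (384x512 float32, mm along the optical axis (not along the pixel's ray), 0 where there is no reading), "intrinsics" (3x3 intrinsics, pixels), "world_to_cam" (4x4, takes a point from world to camera coordinates). Camera axes: x right, y down, z forward; pixel columns grow to the right and rows downward; lengths in mm; the calibration is good to about 2 mm. The wrist camera is an equidistant fisheye: a pixel r from the principal point sees the ray r / f radians off the axis. A picture is of the moment at which its call begins.
A pose or a line that the arm cannot do raises robot.MotionError and nothing moves.
- robot.job_done(): hands the job in; it is judged then, once.
Trained networks look in a picture, given as the dict that the camera call returned (one of the last four; its "shot" number tells which), for a name from the list of things; names that differ only in an ending like _2 or _b are one class to them, and where a whole thing is asked for, a point or a joint stands for the part that bears it (a point fixed in the world has none). Each returns a list of dicts, best first, with "score" (0 to 1); they miss things now and then, are a little off and sometimes report something else, mostly with a low value. They report only what shows in the picture. A call takes as long as a camera call. They do not tell look-alikes from the thing itself.
- robot.search_frame(picture, query): "bbox" ([centre column, centre row, width, height] in pixels, round what is visible of it).
- robot.silhouettes(picture, query): "pixels" (384x512 bool, what is visible of it) and "bbox" ([centre column, centre row, width, height] in pixels, round what is visible of it).
- robot.spot_point(picture, query): "point" ([column, row] in pixels: a listed point, or the origin of a listed thing).
Readings, each from a call of its own:
- robot.current_clock(): time.
- robot.current_joint_positions(): joint angles.
- robot.current_dq(): joint speeds.
- robot.current_joint_efforts(): joint torques, N m.
- robot.current_tool_pos(): TCP position.
- robot.current_eef_rot(): TCP orientation.
- robot.current_ft_force(): force on the tool from outside, world axes, zero at the start.
- robot.current_torque(): the same for the moment, N m.
- robot.current_finger_gap(): finger opening in mm.
- robot.current_finger_force(): force on a finger pad.
Only numpy, scipy, OpenCV 4.12 (cv2) and the standard library are available. Lean on these libraries where they do the work, as an engineer would, in place of code of your own. Each camera call takes 0.05 s, during which the arm holds its last target. There are 200 camera calls.

## Working session

There is one attempt and no reset: what is moved stays moved. The work goes in short steps, each a Python script; the robot and the scene stay as the last script left them, time stands still between calls to the robot, and variables do not carry over. Pictures are saved under pics/ and viewed, at most 14 in all, crops included, and the job is handed in when it is done.

```bash
mkdir -p pics; python3 - <<'E'
from rig import robot
import cv2,numpy as np
for n in ("top","scene"):
    p=robot.get_image(n); cv2.imwrite(f"pics/{n}0.png",p["frame"][:,:,::-1])
    print(n,p["intrinsics"].tolist(),np.round(p["world_to_cam"],3).tolist())
    for q in ("tray","storage_rack","obj_red","obj_yellow","obj_green","obj_blue","cup_red","cup_yellow","cup_green","cup_blue"):
        print(q,[(np.round(d["bbox"]).tolist(),round(d["score"],2)) for d in robot.search_frame(p,q)][:3])
print(robot.current_clock(),robot.current_eef_rot())
E
```

```text
top [[479.512694753534, 0.0, 250.2444505341147], [0.0, 479.512694753534, 188.41684274141912], [0.0, 0.0, 1.0]] [[-0.037, -0.999, -0.004, -3.222], [-0.976, 0.037, -0.213, 584.388], [0.213, -0.004, -0.977, 757.657], [0.0, 0.0, 0.0, 1.0]]
tray [([256.0, 253.0, 149.0, 44.0], 0.95)]
storage_rack [([245.0, 174.0, 133.0, 34.0], 0.62)]
obj_red [([193.0, 171.0, 24.0, 21.0], 0.74)]
obj_yellow [([216.0, 120.0, 18.0, 26.0], 0.81), ([265.0, 162.0, 14.0, 20.0], 0.63), ([297.0, 159.0, 18.0, 23.0], 0.63)]
obj_green [([297.0, 160.0, 21.0, 22.0], 0.93), ([287.0, 120.0, 20.0, 22.0], 0.91), ([334.0, 117.0, 18.0, 27.0], 0.54)]
obj_blue [([229.0, 163.0, 15.0, 22.0], 0.91)]
cup_red [([199.0, 172.0, 32.0, 36.0], 0.84)]
cup_yellow [([228.0, 163.0, 19.0, 25.0], 0.59), ([263.0, 167.0, 32.0, 27.0], 0.57), ([256.0, 252.0, 147.0, 43.0], 0.49)]
cup_green [([295.0, 165.0, 32.0, 34.0], 0.96)]
cup_blue [([228.0, 170.0, 34.0, 32.0], 0.65), ([197.0, 170.0, 32.0, 36.0], 0.38)]
scene [[443.0258632142653, 0.0, 255.87742063035586], [0.0, 443.0258632142653, 196.06106033719718], [0.0, 0.0, 1.0]] [[0.029, 1.0, -0.003, -3.421]
[... 194 characters left out ...]
 [([306.0, 225.0, 17.0, 30.0], 0.98)]
obj_yellow [([237.0, 229.0, 21.0, 28.0], 0.9), ([291.0, 282.0, 20.0, 33.0], 0.7), ([250.0, 287.0, 21.0, 32.0], 0.67)]
obj_green [([198.0, 232.0, 21.0, 36.0], 0.93), ([208.0, 277.0, 26.0, 33.0], 0.82), ([154.0, 281.0, 22.0, 28.0], 0.64)]
obj_blue [([270.0, 226.0, 15.0, 38.0], 0.77)]
cup_red [([306.0, 236.0, 36.0, 30.0], 0.83)]
cup_yellow [([238.0, 237.0, 33.0, 36.0], 0.61), ([244.0, 172.0, 134.0, 35.0], 0.35)]
cup_green [([203.0, 240.0, 31.0, 35.0], 0.96)]
cup_blue [([270.0, 236.0, 33.0, 30.0], 0.8)]
1.1 [[ 9.66705377e-01 -2.55891998e-01  9.31421341e-06]
 [-2.55891998e-01 -9.66705377e-01 -8.13186845e-08]
 [ 9.02490899e-06 -2.30482147e-06 -1.00000000e+00]]
```

```bash
python3 - <<'E'
import cv2
a=cv2.imread("pics/top0.png")[80:300,150:380]
cv2.imwrite("pics/top0c.png",cv2.resize(a,None,fx=2.7,fy=2.7,interpolation=cv2.INTER_CUBIC))
E
```

```text
(no output)
```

View pics/top0c.png

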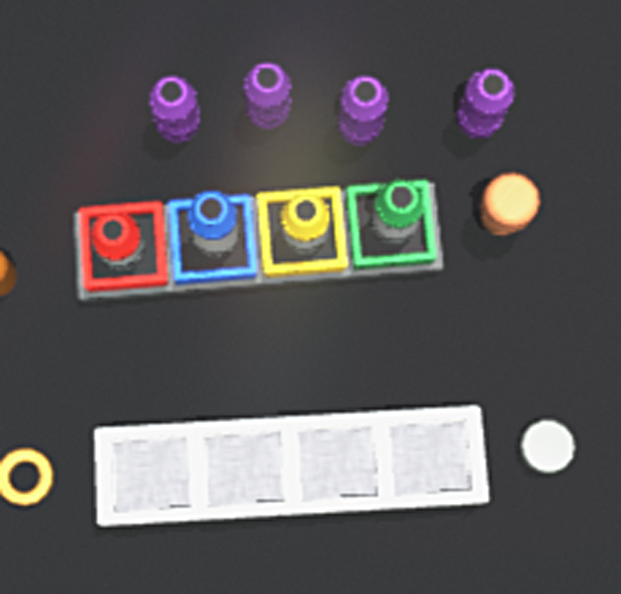

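View pics/scene0.png

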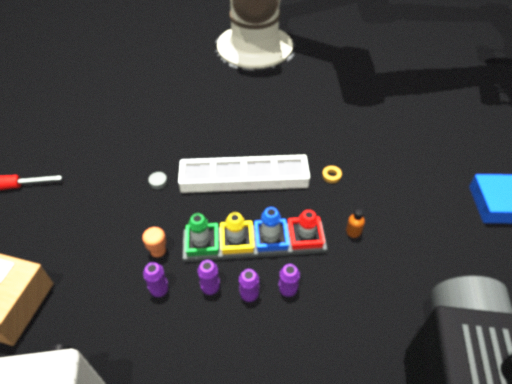

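The row from left (+y) in the top view is red, blue, yellow, green. The purple look-alikes stand behind the cups at about (216,120), (249,116), (287,120) and (334,117). The coloured objectives inside the cups at about (193,170), (229,162), (265,162) and (297,160) are the ones meant. Next I measure their positions from depth.

```bash
cat > h.py <<'E'
from rig import robot
import cv2,numpy as np
H=dict(red=52,yellow=58,green=64,blue=70)
HUE=dict(red=(0,8),yellow=(22,34),green=(45,80),blue=(98,118))
def cloud(n,p=None):
    p=p or robot.get_image(n); z=p["range_z"]; K=p["intrinsics"]; T=np.linalg.inv(p["world_to_cam"])
    v,u=np.indices(z.shape)
    c=np.stack([(u-K[0,2])/K[0,0]*z,(v-K[1,2])/K[1,1]*z,z],-1)
    w=c@T[:3,:3].T+T[:3,3]; w[z==0]=np.nan
    return w,cv2.cvtColor(p["frame"],cv2.COLOR_RGB2HSV)
def colmask(hsv,c):
    a,b=HUE[c]; h=hsv[...,0]; m=(h>=a)&(h<=b)
    if c=="red": m|=h>172
    return m&(hsv[...,1]>110)&(hsv[...,2]>60)
def rect(pts):
    (cx,cy),(w,h),a=cv2.minAreaRect(pts.astype(np.float32))
    a=np.radians(a)
    if w>h: a+=np.pi/2; w,h=h,w   # a = angle of short axis (x)
    a=(a+np.pi/2)%np.pi-np.pi/2
    return np.round([cx,cy,w,h],1),round(a,3)
E
python3 - <<'E'
from h import *
for n in ("top","scene"):
    w,hsv=cloud(n); x,y,z=w[...,0],w[...,1],w[...,2]
    print(n)
    reg=(x>300)&(x<700)&(abs(y)<200)
    print("table z",np.nanmedian(z[reg&(z<10)]))
    m=reg&(hsv[...,1]<50)&(hsv[...,2]>140)&(abs(z-28)<5)
    nl,lab,st,_=cv2.connectedComponentsWithStats(m.astype(np.uint8)); k=1+st[1:,4].argmax(); m=lab==k
    print("tray",rect(w[m][:,:2]),np.median(z[m]))
    pc=[]
    for c in H:
        cm=colmask(hsv,c)&reg
        cup=cm&(abs(z-28)<6); cc=rect(w[cup][:,:2]); pc.append(w[cup][:,:2])
        t=18+H[c]; o=cm&(z>t-16)
        top=reg&(abs(z-t)<4)&(np.hypot(x-cc[0][0],y-cc[0][1])<35)
        print(c,"cup",cc,cup.sum(),"obj",o.sum(),rect(w[o][:,:2])if o.sum()>3 else 0,"top",top.sum(),rect(w[top][:,:2])if top.sum()>3 else 0,np.nanmax(z[o]) if o.sum() else 0)
    print("cups all",rect(np.vstack(pc)))
    pm=((hsv[...,0]>130)&(hsv[...,0]<165)&(hsv[...,1]>80)&reg&(z>45)).astype(np.uint8)
    nl,lab=cv2.connectedComponents(pm)
    for k in range(1,nl):
        q=w[lab==k]
        if len(q)>20: print("purple",rect(q[:,:2]),q[:,2].max())
    pm=(reg&(z>15)&(x>430)&(y<-130)); print("cork",rect(w[pm][:,:2]) if pm.sum()>5 else 0)
E
```

```text
top
table z 0.32834615820047475
tray (array([478.4, -33.7,  60.2, 248.2]), np.float64(0.021)) 28.13341323405149
red cup (array([628.4,  72. ,  54.1,  54.9]), np.float64(-1.527)) 306 obj 200 (array([626.5,  73.4,  28.5,  29.1]), np.float64(-0.868)) top 135 (array([626.8,  73.2,  21. ,  23.6]), np.float64(0.381)) 73.25428999954522
yellow cup (array([634.4, -47.7,  53.9,  55.5]), np.float64(-1.523)) 271 obj 193 (array([632.7, -49.3,  28.1,  28.5]), np.float64(0.075)) top 135 (array([633.5, -49.1,  20.6,  23.3]), np.float64(1.535)) 79.10318528987784
green cup (array([ 637.2, -107.5,   53.9,   55.4]), np.float64(-1.532)) 255 obj 187 (array([ 637.6, -109.3,   28.8,   29.5]), np.float64(0.055)) top 136 (array([ 637.8, -109.1,   21.8,   22.3]), np.float64(0.506)) 85.7340909094761
blue cup (array([631.4,  12.2,  53.9,  54.5]), np.float64(-1.527)) 183 obj 199 (array([632.9,   9.9,  27.7,  29.1]), np.float64(0.692)) top 144 (array([633. ,   9.2,  22.1,  22.2]), np.float64(0.609)) 92.34021016085615
cups all (array([633. , -17.8,  55.5, 233.9]), np.float64(0.047))
cork (array([ 557.6, -165. ,   6
[... 469 characters left out ...]
 26.3,  29.7]), np.float64(0.432)) top 123 (array([636. , -50.5,  20.7,  21.4]), np.float64(1.026)) 78.51605429579547
green cup (array([ 638.3, -108.5,   52.4,   56.3]), np.float64(-1.498)) 243 obj 224 (array([ 642.3, -110.4,   24.6,   27.7]), np.float64(0.021)) top 132 (array([ 640. , -110.7,   20.8,   21.9]), np.float64(-1.23)) 84.48855359388403
blue cup (array([632.6,  10.5,  53.6,  56. ]), np.float64(-1.518)) 208 obj 234 (array([637.5,   8.9,  24.9,  28. ]), np.float64(-0.05)) top 132 (array([635.7,   8.1,  20.9,  21.7]), np.float64(-0.712)) 90.4322905596905
cups all (array([633.9, -18.9,  57.3, 233.3]), np.float64(0.047))
cork (array([ 559. , -165. ,   69.8,  217. ]), np.float64(1.571))
```

```bash
python3 - <<'E'
from h import *
w,hsv=cloud("top"); x,y,z=w[...,0],w[...,1],w[...,2]
pm=((x>420)&(x<850)&(abs(y)<260)&(z>15)).astype(np.uint8)
nl,lab=cv2.connectedComponents(pm)
for k in range(1,nl):
    q=w[lab==k]
    if len(q)>20: print(rect(q[:,:2]),q[:,2].max().round(),len(q))
for p in [(628,72.4),(637,-109)]:
  for a in (0,.4,.79):
    for s in(1,-1):
      R=np.column_stack([(-np.sin(a)*-1*s,-np.cos(a)*s,0),(np.cos(a)*s,np.sin(a)*s,0),(0,0,-1)])
      R[:,0]=np.cross(R[:,1],R[:,2]); print(p,a,s,robot.solve_ik([*p,120],R))
E
```

```text
(array([814.2, 226.7,  66.5,  71.5]), np.float64(-1.57)) 163.0 2678
(array([729. , -28.3,  28.2,  29.6]), np.float64(0.215)) 62.0 305
(array([ 715.6, -174.7,   25.7,   29.9]), np.float64(-0.464)) 67.0 337
(array([721.6,  34.9,  27.2,  30.2]), np.float64(0.201)) 61.0 304
(array([715.1, -91.9,  28.4,  29.7]), np.float64(-0.182)) 67.0 320
(array([ 644.6, -185.4,   34.8,   35. ]), np.float64(1.061)) 53.0 357
(array([ 636.9, -107.7,   54.6,   54.9]), np.float64(-1.518)) 86.0 930
(array([631.3,  12.6,  54.9,  55.1]), np.float64(-1.532)) 92.0 935
(array([634.3, -48.3,  55.3,  56.5]), np.float64(0.066)) 80.0 912
(array([628. ,  71.5,  55.4,  55.8]), np.float64(-1.519)) 74.0 938
(array([612.9, 159. ,  22. ,  26.8]), np.float64(0.68)) 63.0 233
(array([478.4, -33.8,  60.4, 248.5]), np.float64(0.022)) 33.0 4997
(628, 72.4) 0 1 [ 0.3703368   0.48093648 -0.10987358  0.         -0.97998626  2.77125585]
(628, 72.4) 0 -1 [ 0.3703368   0.48093648 -0.10987358  0.         -0.97998626 -0.3703368 ]
(628, 72.4) 0.4 1 None
(628, 72.4) 0.4 -1 [ 0.3703368   0.48093648 -0.10987358  0.         -0.97998626  0.0296632 ]
(628, 72.4) 0.79 1 [ 0.3703368   0.48093648 -0.10987358  0.         -0.97998626 -2.72192946]
(628, 72.4) 0.79 -1 [ 0.3703368   0.48093648 -0.10987358  0.         -0.97998626  0.4196632 ]
(637, -109) 0 1 [ 0.08038797  0.50255023 -0.07189218  0.         -0.99635392  3.06120469]
(637, -109) 0 -1 [ 0.08038797  0.50255023 -0.07189218  0.         -0.99635392 -0.08038797]
(637, -109) 0.4 1 [ 0.08038797  0.50255023 -0.07189218  0.         -0.99635392 -2.82198062]
(637, -109) 0.4 -1 [ 0.08038797  0.50255023 -0.07189218  0.         -0.99635392  0.31961203]
(637, -109) 0.79 1 [ 0.08038797  0.50255023 -0.07189218  0.         -0.99635392 -2.43198062]
(637, -109) 0.79 -1 [ 0.08038797  0.50255023 -0.07189218  0.         -0.99635392  0.70961203]
```

Two cameras agree to about 2 mm. I start with red, closing across the row and slightly turned so the open fingers miss the purple look-alikes.

```bash
cat >> h.py <<'E'
OBJ=dict(red=(628.0,72.5,0.1,33,-90),blue=(634.4,8.7,0.0,39,-30),yellow=(634.7,-49.8,-0.15,35,30),green=(638.9,-109.9,-0.3,37,90))
TR=(479.3,-34.5,0.022)
def R(a):
    y=np.array([-np.cos(a),-np.sin(a),0]); z=np.array([0,0,-1.]); return np.column_stack([np.cross(y,z),y,z])
def run(c,up=115):
    x,y,a,zt,s=OBJ[c]; r=R(a); t0=robot.current_clock()
    robot.move_to([x,y,up],r); robot.line_to([x,y,zt],vel=100)
    robot.gripper_close(f_grip=25); g=robot.current_finger_gap()
    robot.line_to([x,y,up]); g2=robot.current_finger_gap()
    print(c,"gap",g,g2,"F",robot.current_finger_force(),"t",t0,robot.current_clock())
    if g2<27 or g2>33: print("no grasp"); return
    px,py=TR[0]-s*np.sin(TR[2]),TR[1]+s*np.cos(TR[2])
    robot.line_to([px,py,up],ori=R(a),vel=200); robot.line_to([px,py,zt+8],vel=120); robot.line_to([px,py,zt+0.7],vel=25)
    robot.dwell(.2); print("ft",np.round(robot.current_ft_force(),1)); robot.ungrasp(); robot.dwell(.2)
    robot.line_to([px,py,up]); print("t",robot.current_clock())
E
python3 - <<'E'
from h import *
run("red")
p=robot.get_image("top"); cv2.imwrite("pics/r1.png",cv2.resize(p["frame"][80:300,150:380,::-1],None,fx=2.7,fy=2.7))
E
```

```text
red gap 29.3297771934836 29.324875402340904 F 24.999255647562677 t 1.25 6.4333
ft [-0.   0.1 -1.9]
t 11.2667
```

View pics/r1.png

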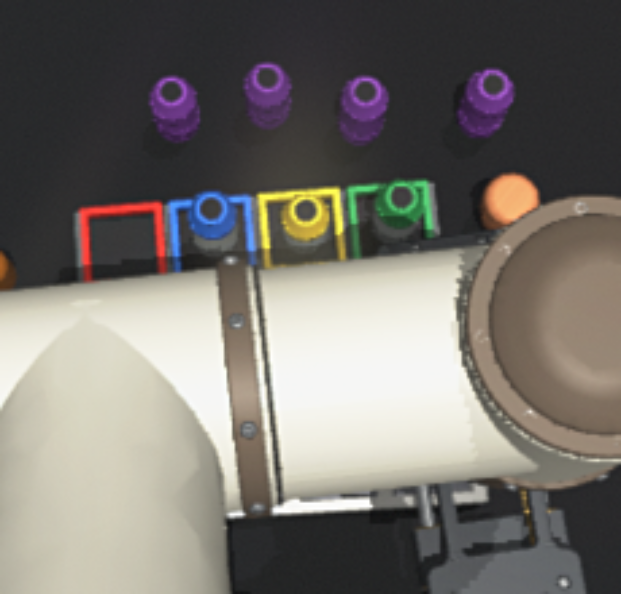

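Red has left its cup at (121,245) and the other objectives are untouched. The arm hides the tray, so I'll do blue next and look once the arm is out of the way.

```bash
python3 - <<'E'
from h import *
run("blue",130)
x,y,a,zt,s=OBJ["yellow"]; robot.move_to([x,y,130],R(a))
p=robot.get_image("scene"); w,hsv=cloud("scene",p); cv2.imwrite("pics/r2.png",cv2.resize(p["frame"][130:330,120:380,::-1],None,fx=3,fy=3))
T=np.array([[np.cos(TR[2]),np.sin(TR[2])],[-np.sin(TR[2]),np.cos(TR[2])]])
for c in("red","blue"):
    m=colmask(hsv,c)&(abs(w[...,2]-18-H[c]+4)<8)&(w[...,0]<540)
    if m.sum()>5: q=w[m]; print(c,rect(q[:,:2]),q[:,2].max(),T@(np.array(rect(q[:,:2])[0][:2])-TR[:2]))
E
```

```text
blue gap 28.799123663905043 29.215320998892885 F 24.945236303974525 t 11.3167 14.9333
ft [-0.4 -0.2 -2.7]
t 19.5333
red (array([ 484.4, -122.9,   24.7,   24.8]), np.float64(1.092)) 71.94094866046896 [  3.15412273 -88.49079901]
```

View pics/r2.png

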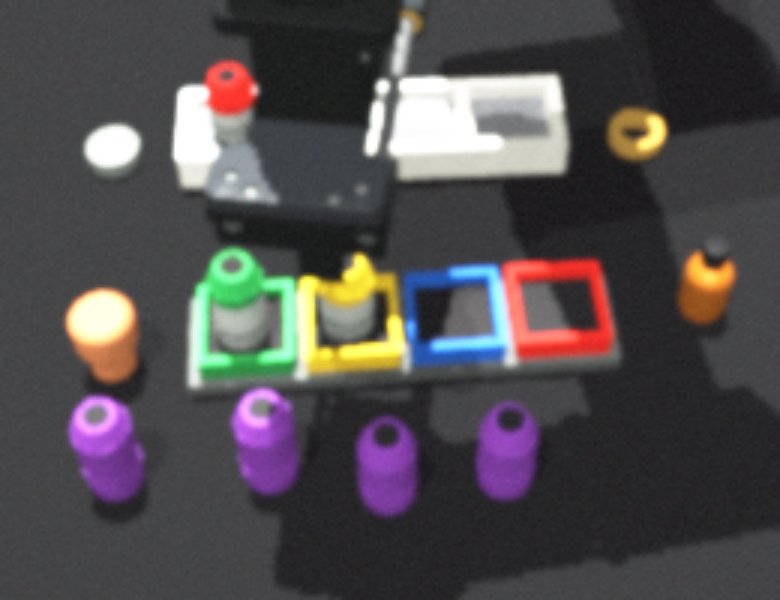

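Red stands upright in the rightmost compartment, at about (230,100) in the crop. The gripper hides blue, yellow and green are untouched, so I continue.

```bash
python3 - <<'E'
from h import *
run("yellow",130); run("green",130)
robot.line_to([*robot.current_tool_pos()[:2],220]); robot.goto_joints([1.571,.385,.008,0,-1.194,-.259])
T=np.array([[np.cos(TR[2]),np.sin(TR[2])],[-np.sin(TR[2]),np.cos(TR[2])]])
for n in("top","scene"):
    p=robot.get_image(n); w,hsv=cloud(n,p)
    if n=="scene": cv2.imwrite("pics/r3.png",cv2.resize(p["frame"][130:330,120:380,::-1],None,fx=3,fy=3))
    for c in H:
        m=(abs(w[...,2]-18-H[c])<4)&(w[...,0]<540)&(w[...,0]>420)
        y0=TR[1]+OBJ[c][4]; m&=abs(w[...,1]-y0)<25
        if m.sum()>5: q=w[m]; print(n,c,rect(q[:,:2])[0],q[:,2].max().round(1),np.round(T@(rect(q[:,:2])[0][:2]-TR[:2]),1))
print(robot.current_clock())
E
```

```text
yellow gap 28.927921946788643 29.454177587329237 F 24.999815721530467 t 20.25 23.3583
ft [ 0.2  0.3 -2.4]
t 27.9667
green gap 29.321742397457644 29.111357315100847 F 25.000060612801462 t 27.9667 31.5833
ft [-0.7  0.1 -1.3]
t 36.5167
top red [ 480.5 -122.9   21.5   22. ] 73.7 [ -0.7 -88.4]
top yellow [478.9  -3.8  21.4  23. ] 79.4 [ 0.3 30.7]
top green [477.1  56.3  21.5  22.6] 85.8 [-0.2 90.8]
top blue [478.8 -63.3  22.6  22.7] 91.5 [ -1.1 -28.8]
scene red [ 483.3 -125.4   20.7   21. ] 73.1 [  2. -91.]
scene yellow [480.6  -5.5  19.3  20.5] 78.3 [ 1.9 29. ]
scene green [479.1  54.   21.   21.1] 84.0 [ 1.7 88.5]
scene blue [481.9 -64.2  20.6  20.8] 90.5 [  1.9 -29.8]
39.6333
```

View pics/r3.png

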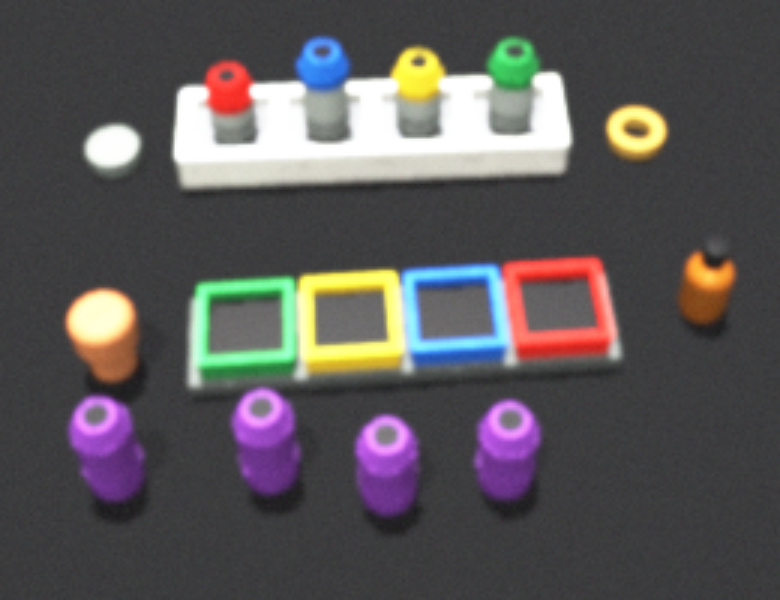

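All four stand upright in reversed order at crop pixels (230,100), (323,90), (418,95) and (513,85), within about 2 mm of the compartment centres. The purple look-alikes are untouched.

```bash
python3 -c "
from rig import robot
print(robot.job_done())"
```

```text
the job is handed in; nothing more can be done
None
```

All four objectives stand upright in the tray in reverse order (left to right: green, yellow, blue, red), each measured within about 2 mm of its compartment centre, and the job was handed in at about 40 s; no verdict was returned.

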